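# Blank off the transfer chamber with its three-hole cover

### The job

Close the small transfer chamber: put the three-hole cover over its three studs and let it down fully home, flat on the seat, then swing the keeper all the way in so that its nose lies over the cover's rim. Do it gently by feel, never forcing the cover against the studs, and leave the four-hole cover and everything else on the bench where it is.

Things in the scene. Friction and masses are not known exactly. Their poses are not given: they have to be found in the camera images.
- cover: three-hole aluminium cover, 280 to 420 g: a round plate 8 mm thick, 126 mm across, with three through holes of 13 mm diameter, 48 mm from the centre and 120 degrees apart. Origin: centre of the underside; z up; x runs along the grip bar and over one hole. Starts flat on the bench; fits in any of its three positions
- cover_grip (a point): centre of the top face of the cover's dark steel grip bar, 50 mm above the cover's underside: the bar is 50 mm long (along the cover's x), 14 mm wide and rises from 8 to 50 mm above the underside
- chamber: fixed transfer chamber: white block 185 x 170 mm, 75 mm high, carrying an aluminium ring of 132 mm diameter with a 60 mm bore; the ring's flat top is the seat. Origin: on the bench under the ring's centre; z up; x points from the keeper's pivot to the ring's centre. Until the cover is home it may press on studs or chamber with up to 60 N; more does damage
- port (a point): centre of the seat, 89 mm above the bench. Three upright 8 mm steel studs on a 48 mm radius rise 20 mm above the seat, at 0, 120 and 240 degrees from the chamber's x plus one common unmeasured turn, new each time, up to 0.50 rad either way: find it by feel or eye. Tips chamfered to 7 mm. A cover out of line rests on the tips, its underside 109 mm above the bench
- keeper_pivot (a point): fixed vertical pivot of the keeper, 80 mm from the ring's centre in the chamber's -x direction, 100 mm above the bench, level with the underside of the keeper's lever (11 mm above the seat)
- keeper_peg (a point): centre of the top end of the keeper's upright dark peg: 14 mm diameter, standing 40 mm above the flat lever, its top 148 mm above the bench, 60 mm from the pivot. Push or pinch it to swing the keeper
- keeper (a joint): swing keeper, a flat 8 mm steel crank: nose 34 mm long, 10 mm wide; tail with the peg 220 degrees counter-clockwise of the nose. Angle in rad, growing counter-clockwise from above: 0 fully open, at 1.90 the nose points to the ring's centre over the cover's rim, stop at 1.95; 1.75 or more is fully in. Starts at 0 to 0.3, stays where left; about 1 N at the peg turns it
- spare: four-hole cover plate, otherwise like the three-hole one but with four holes 90 degrees apart; it does not fit; bystander. Origin: centre of its underside
- jar_a: amber glass jar, 40 mm across, 55 mm high, bystander; origin under its centre
- jar_b: amber glass jar, 40 mm across, 55 mm high, bystander; origin under its centre
- flask: white plastic bottle, 64 mm across, 140 mm high, bystander; origin under its centre
- driver: screwdriver with black handle lying on the bench, bystander
- wrench: steel wrench lying on the bench, bystander
- collar: steel ring 52 mm across, 12 mm high, bystander; origin under its centre
- tray: grey open tray 120 x 160 x 30 mm, bystander; origin under its centre

How it is judged:
By the outcome, as a careful person would: the job done as asked, in the order asked, and still so for the second after the job is handed in, with the robot touching nothing.
It also fails if it takes over 67 s, if anything falls off the work surface, if the arm or the gripper's body presses on something with over 40 N, if the wrist force passes 120 N, or if a joint passes its speed limit or range.

### The arm

A 7-joint arm with a two-finger parallel gripper is mounted at the origin on the work surface. World frame = base frame: x ahead of the robot, y to its left, z up, the work surface at z = 0. Lengths are in m, angles in rad, forces in N, time in s.
With the tool pointing down it reaches from about 0.4 to 0.85 m from the base axis. Payload 4.5 kg.
Tool frame: the origin (TCP) lies at the very end of the fingers, on their centre line; the grasp point (between the pads) lies 19 mm behind it; y points along the fingers, x is the direction in which the jaws open and shut, and the axes are right-handed (so a half turn about y gives the same grasp; the last joint's range is limited). The gripper opens to 88 mm and grips with 3 to 60 N. Pads are 18 mm wide; open, the fingers measure 123 mm over their backs; the gripper's body (75 mm by 187 mm) begins 45 mm behind the grasp point.
Start: joints at [1.25, 0.689, -0.195, 1.565, 0.157, 0.902, -0.215], TCP at [0.217, -0.586, 0.239] pointing down, gripper open.
Joint ranges: [-3.01, 3.01], [-0.46, 2.08], [-1.47, 1.51], [0.13, 2.56], [-1, 4.14], [0.04, 2.09], [-2.66, 2.66]. Speed limits (rad/s): [2.57, 2.57, 3.14, 3.14, 3.14, 3.14, 3.14].

### API

Orientations are given as a unit quaternion [x, y, z, w].
In Python, from plant import r gives the robot as it stands.
- The arm moves only by the shell command python3 -m inch 'ROWS' [OPENING] [FORCE]. ROWS is JSON, a list of rows, each a list of 6 numbers: the shift along the tool's x, y, z in mm, then the turn, a rotation vector about the tool's x, y, z in rad. In form: [[x, y, z, ax, ay, az], ...]. A call has 1 to 12 rows; each row shifts and turns the commanded pose from where the row before left it, along the tool's axes as they then stand; what a row does not reach is not made up. A row lasts 1/12 s, in which the tool goes at most 41.7 mm and 7.16 degrees, less where a joint would pass 70% of its speed; a pose out of reach is approached as far as the arm can. A call is refused whole if a number of a shift passes 41.7 or a number of a turn 0.125, either way. A call with a gripper value outside its range is refused whole. OPENING is the finger opening in mm, from 0 to 88.1, set as the call begins (- or left out, the last holds). The fingers move at their own pace and stop on an object; FORCE is the grip in N (left out, the last holds). Time passes only in rows, so rows that do not move let the fingers close. It gives the time, the measured TCP pose, the force and the opening at its end, in the units of the state.
- r.get_state(): the state, without advancing time (a new reading comes with each control period).
- r.snapshot(name): name is "scene" or "top" or "wrist"; returns a dict with "img" (420x560x3 uint8, red, green, blue), "range_z" (420x560 float32, m along the optical axis (not along the pixel's ray), 0 where there is no reading), "mtx" (3x3 intrinsics, pixels), "k1" (the pictures are not rectified: a ray, as slopes to the right and down, at radius r is drawn at 1 + k1 r^2 times it, then the intrinsics apply), "camera_from_world" (4x4, takes a point from world to camera coordinates); the wrist camera has in their place "tool_from_camera" (4x4, takes a point from camera to tool coordinates, whose origin is the TCP and whose axes are the tool frame's). Camera axes: x right, y down, z forward; pixel columns grow to the right and rows downward; lengths in m; the calibration is good to about 2 mm. A picture is of the moment at which its call begins: read the wrist's pose just before it.
- r.finish_job(): hands the job in, once; it reports no verdict.
The state is a dict: "clock": time; "q": joint angles; "qd": joint speeds; "joint_torque": joint torques, N m; "tool_pos": TCP position; "eef_rot": TCP orientation; "contact_force": force on the tool from outside, world axes, zero at the start; "moment": the same for the moment, N m; "opening": opening from 0.0 (shut) to 1.0 (fully open).
Only numpy, scipy, OpenCV 4.12 (cv2) and the standard library are available. Lean on these libraries where they do the work, as an engineer would, in place of code of your own. Each camera call takes 0.05 s, during which the arm holds its last target.

## Working session

There is one attempt and no reset: what is moved stays moved. The work goes in short steps, Python scripts to look and compute and a shell command to move; the robot and the scene stay as the last step left them, time stands still between calls to the robot, and variables do not carry over. Pictures are saved under pics/ and viewed, and the job is handed in when it is done.

```bash
ls; mkdir -p pics; cat > h.py <<'E'
import numpy as np, cv2
from scipy.spatial.transform import Rotation as R
from plant import r
def snap(n):
    s=r.get_state(); d=r.snapshot(n)
    if n=="wrist":
        T=np.eye(4);T[:3,:3]=R.from_quat(s['eef_rot']).as_matrix();T[:3,3]=s['tool_pos']
        d['wc']=T@d['tool_from_camera']
    else: d['wc']=np.linalg.inv(d['camera_from_world'])
    np.savez('last_'+n+'.npz',**{k:v for k,v in d.items()})
    return d
def load(n): return dict(np.load('last_'+n+'.npz'))
def ray(d,u,v):
    K=d['mtx'];p=cv2.undistortPoints(np.array([[[u,v]]],float),K,np.array([float(d['k1']),0,0,0]))[0,0]
    return np.array([p[0],p[1],1.])
def atz(d,u,v,z):
    a=d['wc'];w=a[:3,:3]@ray(d,u,v);o=a[:3,3];return o+w*(z-o[2])/w[2]
def atd(d,u,v):
    z=d['range_z'][int(round(v)),int(round(u))];a=d['wc'];return a[:3,:3]@(ray(d,u,v)*z)+a[:3,3]
def proj(d,P):
    a=np.linalg.inv(d['wc']);p=a[:3,:3]@np.array(P)+a[:3,3];q=p[:2]/p[2];q=q*(1+float(d['k1'])*(q@q));K=d['mtx']
    return K[0,0]*q[0]+K[0,2],K[1,1]*q[1]+K[1,2]
def save(d,name,box=None,s=1):
    im=d['img'][:,:,::-1]
    if box: im=im[box[1]:box[3],box[0]:box[2]]
    cv2.imwrite('pics/'+name+'.png',cv2.resize(im,None,fx=s,fy=s,interpolation=cv2.INTER_CUBIC))
E
python3 - <<'E'
from h import *
print(r.get_state())
for n in ['top','scene','wrist']:
    d=snap(n);save(d,n+'0');print(n,d['mtx'].tolist(),d['k1'],d['wc'].round(3).tolist())
E
```

```text
pics
{'clock': 0.0, 'q': array([ 1.24980104,  0.68997715, -0.19451919,  1.56632042,  0.15731678,
        0.90249385, -0.21512384]), 'qd': array([-0.00033128,  0.00015573,  0.00040188,  0.00019656,  0.00139961,
       -0.00147559, -0.00013366]), 'joint_torque': array([-4.70453469e-04, -5.27547848e+01, -1.26731638e+00, -1.53424054e+01,
       -5.26993372e-02,  6.62337639e-03,  1.71344518e-04]), 'tool_pos': array([ 0.21686186, -0.58551076,  0.23792072]), 'eef_rot': array([-0.58007894,  0.40444824, -0.4033472 ,  0.58072462]), 'contact_force': array([-0.37299563, -0.24977255,  0.06270855]), 'moment': array([-0.00788238,  0.07752484,  0.05770318]), 'opening': 1.0016328165778159}
top [[462.355989512876, 0.0, 279.041885497707], [0.0, 462.355989512876, 209.96246954207058], [0.0, 0.0, 1.0]] -0.030078162860003792 [[0.024, -0.991, 0.129, 0.36], [-1.0, -0.026, -0.012, 0.072], [0.016, -0.128, -0.992, 1.415], [0.0, 0.0, 0.0, 1.0]]
scene [[476.24636581251076, 0.0, 285.6136533290427], [0.0, 476.24636581251076, 212.10503607955928], [0.0, 0.0, 1.0]] -0.0011677235044082936 [[0.349, 0.789, -0.506, 1.026], [0.937, -0.288, 0.197, -0.15], [0.01, -0.543, -0.84, 0.965], [0.0, 0.0, 0.0, 1.0]]
wrist [[293.98225763980514, 0.0, 277.5303675249029], [0.0, 293.98225763980514, 209.03631202035376], [0.0, 0.0, 1.0]] -0.03322039589465055 [[0.347, -0.889, -0.298, 0.294], [-0.938, -0.33, -0.109, -0.557], [-0.001, 0.317, -0.948, 0.384], [0.0, 0.0, 0.0, 1.0]]
```

View pics/top0.png

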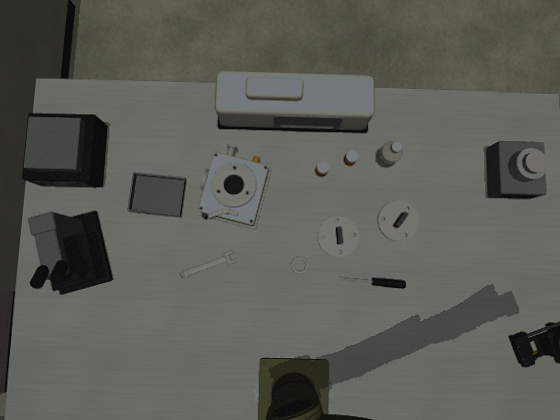

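View pics/scene0.png

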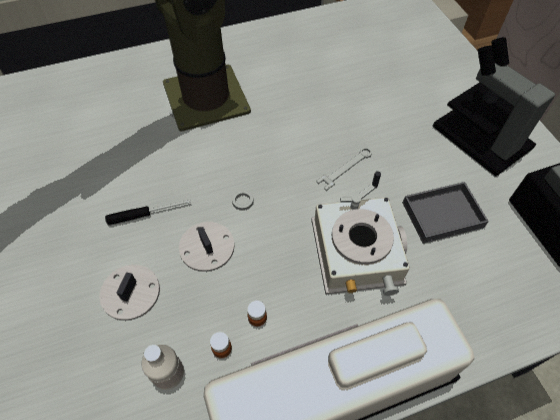

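View pics/wrist0.png

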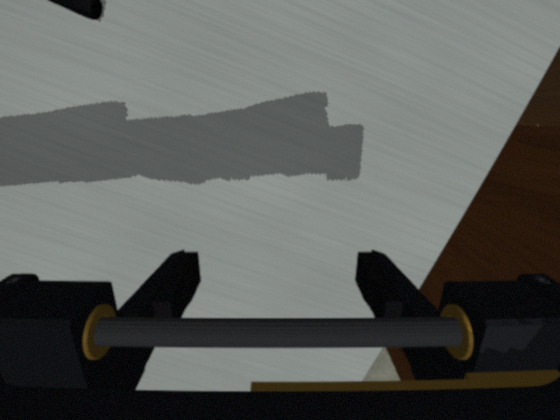

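The top view shows the chamber at about (235,187), two covers at (338,237) and (399,221), jars, the flask, tools and the tray. I'll enlarge the crops next.

```bash
python3 - <<'E'
from h import *
d=load('top')
save(d,'t_cov',(290,180,450,290),5)
save(d,'t_ch',(180,130,290,240),6)
d=load('scene')
save(d,'s_cov',(80,190,260,330),4)
save(d,'s_ch',(295,140,425,300),4)
E
```

```text
(no output)
```

View pics/t_cov.png

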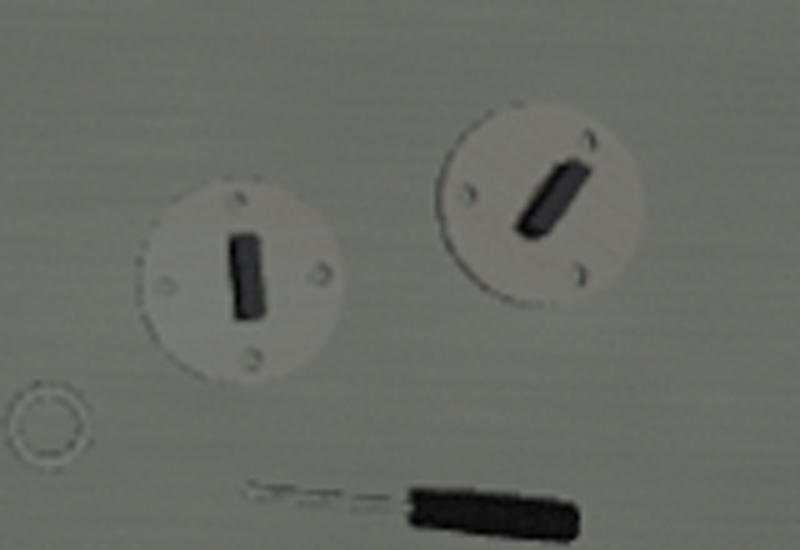

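View pics/t_ch.png

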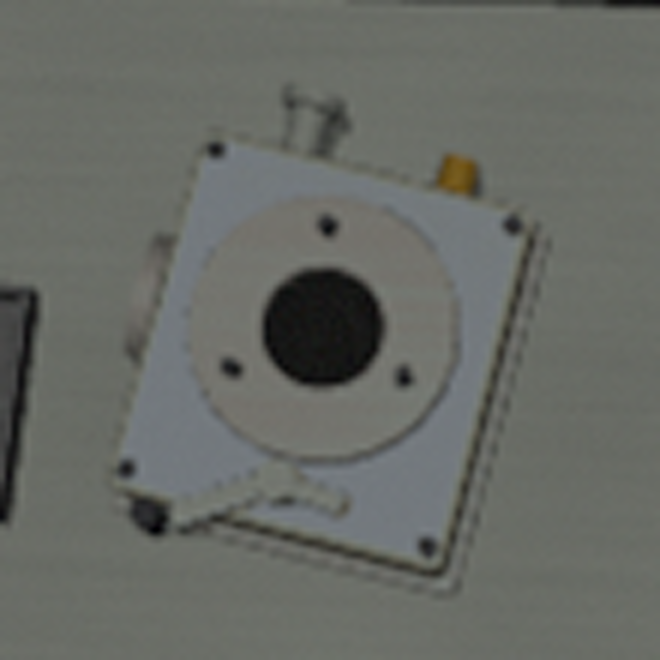

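View pics/s_cov.png

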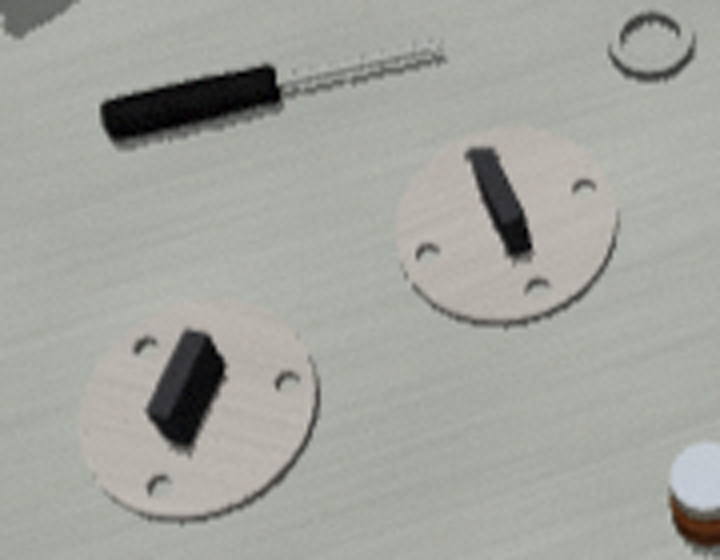

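View pics/s_ch.png

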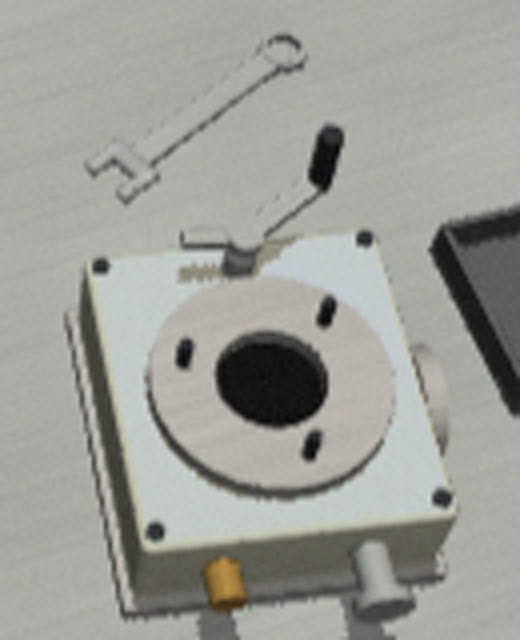

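```bash
python3 - <<'E'
from h import *
d=load('top')
f=lambda u,v,s,x,y:((u+.5)/s-.5+x,(v+.5)/s-.5+y)
cv=lambda u,v,z:atz(d,*f(u,v,5,290,180),z).round(4)
ch=lambda u,v,z:atz(d,*f(u,v,6,180,130),z).round(4)
H=[cv(588,142,.008),cv(470,196,.008),cv(580,275,.008)];print('holes',H,np.mean(H,0),[np.linalg.norm(h-np.mean(H,0)) for h in H])
print('plate',cv(541,205,.008),'grip ends',cv(583,168,.05),cv(530,234,.05))
c=ch(323.5,329,.089);print('ring',c, 'bore',ch(323,326,.089))
S=[ch(328,227,.1),ch(232,368,.1),ch(404,377,.1)];m=np.mean(S,0);print('studs',S,m,[np.linalg.norm(h-m) for h in S],[np.degrees(np.arctan2(*(h-m)[1::-1])) for h in S])
print('corner bolts',[ch(*p,.075) for p in [(216,149),(513,225),(428,546),(127,468)]])
print('peg',ch(150,515,.148),'pivot',ch(285,478,.108),'nose',ch(340,502,.108))
d=load('scene')
cv=lambda u,v,z:atz(d,*f(u,v,4,80,190),z).round(4)
ch=lambda u,v,z:atz(d,*f(u,v,4,295,140),z).round(4)
print('SCENE');print('plate',cv(202,408,.008),'grip',cv(196,334,.05),cv(164,410,.05))
print('spare grip',cv(483,153,.05),cv(510,220,.05))
print('ring',ch(271,383,.089))
S=[ch(330,300,.109),ch(185,343,.109),ch(316,435,.109)];m=np.mean(S,0);print('studs',S,m,[np.linalg.norm(h-m) for h in S],[np.degrees(np.arctan2(*(h-m)[1::-1])) for h in S])
print('peg',ch(331,134,.148))
print(atd(d,*f(271,350,4,295,140)), atd(d,*f(185,420,4,295,140)))
E
```

```text
holes [array([ 0.5594, -0.342 ,  0.008 ]), array([ 0.5239, -0.2684,  0.008 ]), array([ 0.4768, -0.3361,  0.008 ])] [ 0.52003333 -0.3155      0.008     ] [np.float64(0.047455078173409965), np.float64(0.04725845015561889), np.float64(0.04789030289224637)]
plate [ 0.5194 -0.3123  0.008 ] grip ends [ 0.5376 -0.3264  0.05  ] [ 0.4971 -0.2941  0.05  ]
ring [0.6037 0.1893 0.089 ] bore [0.6052 0.1896 0.089 ]
studs [array([0.6518, 0.1881, 0.1   ]), array([0.5815, 0.2315, 0.1   ]), array([0.5794, 0.1489, 0.1   ])] [0.60423333 0.1895     0.1       ] [np.float64(0.04758726486968742), np.float64(0.04775776841985441), np.float64(0.04759258812508982)] [np.float64(-1.685864214508844), np.float64(118.42534694041257), np.float64(-121.45239337531446)]
corner bolts [array([0.6952, 0.247 , 0.075 ]), array([0.6609, 0.0992, 0.075 ]), array([0.5008, 0.136 , 0.075 ]), array([0.5351, 0.2836, 0.075 ])]
peg [0.5041 0.2605 0.148 ] pivot [0.528  0.2032 0.108 ] nose [0.5172 0.1767 0.108 ]
SCENE
plate [ 0.5262 -0.3111  0.008 ] grip [ 0.5053 -0.2993  0.05  ] [ 0.5426 -0.3225  0.05  ]
spare grip [ 0.4493 -0.129   0.05  ] [ 0.4958 -0.1261  0.05  ]
ring [0.6102 0.1884 0.089 ]
studs [array([0.5841, 0.2324, 0.109 ]), array([0.582 , 0.1486, 0.109 ]), array([0.6554, 0.1891, 0.109 ])] [0.60716667 0.19003333 0.109     ] [np.float64(0.048239045964400595), np.float64(0.04847764662421459), np.float64(0.04824236266556145)] [np.float64(118.56622314945952), np.float64(-121.27455606116689), np.float64(-1.108556763696698)]
peg [0.5085 0.2631 0.148 ]
[0.58382889 0.20342998 0.07335799] [0.61328701 0.13737404 0.08546612]
```

The three-hole cover is near (0.522, -0.313) with its bar at about -34.4°. The studs are at about -1.5° (mod 120) around (0.606, 0.190). The keeper is at about 0.24 rad and the peg at (0.506, 0.262). These agree with the given sizes: 48 mm radii, and 85 mm between pivot and ring centre against 80 mm given. I'll make a planner that prints the shift in tool axes.

```bash
cat >> h.py <<'E'
def down(yaw_deg):
    """tool orientation: y down, x at given world yaw"""
    a=np.radians(yaw_deg);x=np.array([np.cos(a),np.sin(a),0]);y=np.array([0,0,-1.]);return np.stack([x,y,np.cross(x,y)],1)
def go(P,yaw=None):
    s=r.get_state();Rm=R.from_quat(s['eef_rot']).as_matrix();p=s['tool_pos']
    T=Rm if yaw is None else down(yaw)
    if yaw is not None and T[:,0]@Rm[:,0]<-2: pass
    x=Rm[:,0];print('now',p.round(4),'yaw',np.degrees(np.arctan2(x[1],x[0])).round(2),'tooly',Rm[:,1].round(4),'q7',s['q'][6].round(3))
    d=np.array(P)-p
    print('shift now-axes mm',(Rm.T@d*1000).round(1),' turn',R.from_matrix(Rm.T@T).as_rotvec().round(4),' shift after-turn axes',(T.T@d*1000).round(1))
def st():
    s=r.get_state();print('t',round(s['clock'],2),'F',s['contact_force'].round(2),'M',s['moment'].round(2),'op',round(s['opening']*88.1,1),'q',s['q'].round(2));return s
E
python3 - <<'E'
from h import *
for y in (55.6,-124.4): go([.522,-.313,.15],y)
d=load('scene');print(d['wc'][:3,3]);
t=load('top')
for u,v in [(250,110),(300,85),(360,110),(399,220)]: print(atd(t,u,v).round(3))
E
```

```text
now [ 0.2169 -0.5856  0.2381] yaw -69.67 tooly [-6.0e-04  1.3e-03 -1.0e+00] q7 -0.215
shift now-axes mm [-149.5   88.3  380.8]  turn [-1.5000e-03 -2.1863e+00 -9.0000e-04]  shift after-turn axes [397.3  88.1 -97.7]
now [ 0.2169 -0.5856  0.2381] yaw -69.67 tooly [-6.0e-04  1.3e-03 -1.0e+00] q7 -0.215
shift now-axes mm [-149.5   88.3  380.8]  turn [ 8.000e-04  9.553e-01 -1.300e-03]  shift after-turn axes [-397.3   88.1   97.7]
[ 1.02639328 -0.15016928  0.96530552]
[0.807 0.145 0.155]
[0.869 0.007 0.193]
[ 0.815 -0.167  0.157]
[ 0.516 -0.304  0.052]
```

```bash
python3 -m inch '[[-15,2,38,0,0,0],[-15,2,38,0,0,0],[-15,2,38,0,0,0],[-15,2,38,0,0,0],[-15,2,38,0,0,0],[-15,2,38,0,0,0],[-15,2,38,0,0,0],[-15,2,38,0,0,0],[-15,2,38,0,0,0],[-15,2,38,0,0,0]]' 70 20
python3 -m inch '[[0,0,0,0,0.12,0],[0,0,0,0,0.12,0],[0,0,0,0,0.12,0],[0,0,0,0,0.12,0],[0,0,0,0,0.12,0],[0,0,0,0,0.12,0],[0,0,0,0,0.12,0],[0,0,0,0,0.115,0],[0,0,0,0,0,0],[0,0,0,0,0,0]]'
python3 - <<'E'
from h import *
go([.522,-.313,.016],-124.4);st()
d=snap('wrist');save(d,'w1',None,1.4);st()
E
```

```text
clock: 0.98
tool_pos: [0.5224, -0.3118, 0.2184]
eef_rot: [0.58, -0.404, 0.404, -0.58]
contact_force: [-0.1, -0.5, 1.0]
opening: 0.793
clock: 1.82
tool_pos: [0.5213, -0.3131, 0.2185]
eef_rot: [-0.331, 0.625, -0.625, 0.331]
contact_force: [-0.1, 0.0, 0.3]
opening: 0.796
now [ 0.5213 -0.3131  0.2185] yaw -124.19 tooly [-7.e-04 -1.e-04 -1.e+00] q7 -1.59
shift now-axes mm [ -0.6 202.5   0.6]  turn [0.0005 0.0037 0.0004]  shift after-turn axes [ -0.5 202.5   0.5]
t 1.82 F [-0.11  0.04  0.26] M [ 0.1  -0.02  0.02] op 70.1 q [ 0.39  0.69  0.14  1.65 -0.12  0.81 -1.59]
t 1.87 F [-0.29 -0.55  0.17] M [ 0.07 -0.03  0.07] op 70.2 q [ 0.39  0.69  0.14  1.65 -0.12  0.81 -1.59]
```

View pics/w1.png

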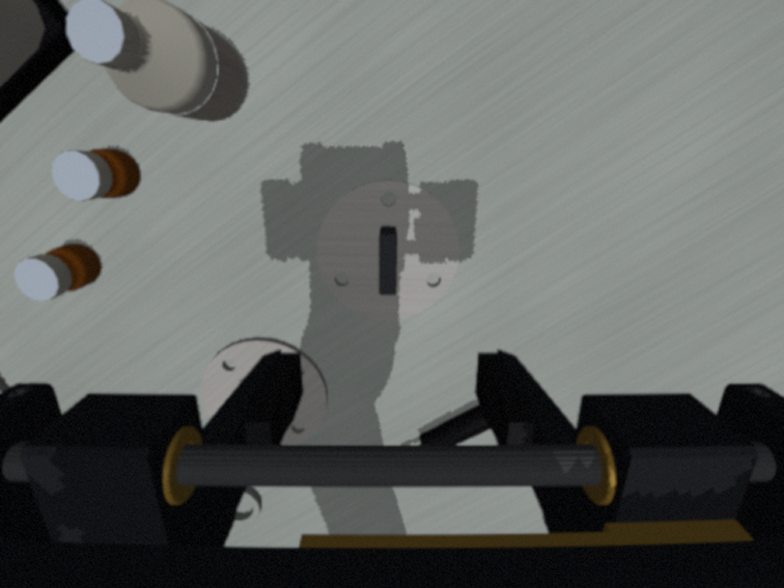

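The bar at (388,260) and its three holes are centred between the fingers and aligned with the image vertical. I'll check this with numbers.

```bash
python3 - <<'E'
from h import *
d=load('wrist');f=lambda u,v:((u+.5)/1.4-.5,(v+.5)/1.4-.5)
H=np.array([atz(d,*f(*p),.006) for p in [(388.5,199),(342,280),(433,280.5)]]);m=H.mean(0)
print(m,np.linalg.norm(H-m,axis=1),np.degrees(np.arctan2(*(H-m).T[1::-1])))
go([m[0],m[1],.016])
save(d,'w1c',(220,120,340,230),6)
E
```

```text
[ 0.52065551 -0.31171156  0.006     ] [0.04830138 0.04802282 0.04775653] [ -34.9199332    85.63726309 -154.93157279]
now [ 0.5213 -0.3132  0.2185] yaw -124.19 tooly [-4.e-04  1.e-04 -1.e+00] q7 -1.59
shift now-axes mm [ -0.9 202.5  -1.3]  turn [0. 0. 0.]  shift after-turn axes [ -0.9 202.5  -1.3]
```

View pics/w1c.png

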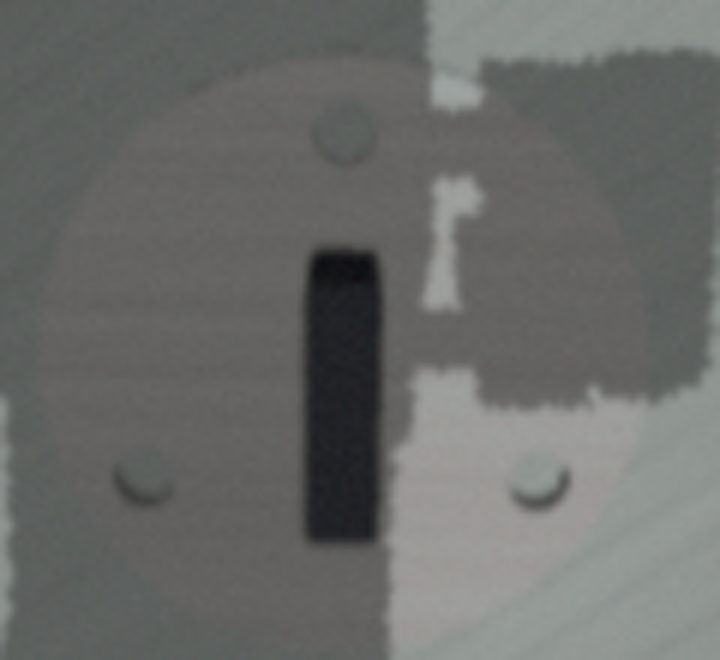

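```bash
python3 -m inch '[[-0.7,38,-1,0,0.008,0],[0,38,0,0,0,0],[0,38,0,0,0,0],[0,38,0,0,0,0],[0,30,0,0,0,0],[0,12,0,0,0,0],[0,7,0,0,0,0],[0,0,0,0,0,0],[0,0,0,0,0,0]]' 60 25
python3 -m inch '[[0,0,0,0,0,0],[0,0,0,0,0,0],[0,0,0,0,0,0],[0,0,0,0,0,0],[0,0,0,0,0,0],[0,0,0,0,0,0]]' 8 25
python3 - <<'E'
from h import *
go([.522,-.313,.016]);st()
E
```

```text
clock: 2.62
tool_pos: [0.5219, -0.313, 0.0191]
eef_rot: [0.327, -0.626, 0.627, -0.328]
contact_force: [0.8, 0.7, 0.2]
opening: 0.684
clock: 3.12
tool_pos: [0.5211, -0.3123, 0.018]
eef_rot: [0.327, -0.627, 0.627, -0.327]
contact_force: [0.1, 0.8, 0.5]
opening: 0.247
now [ 0.5211 -0.3123  0.018 ] yaw -124.84 tooly [ 4.e-04 -3.e-04 -1.e+00] q7 -1.569
shift now-axes mm [0.1 2.  1.2]  turn [0. 0. 0.]  shift after-turn axes [0.1 2.  1.2]
t 3.12 F [0.13 0.81 0.46] M [ 0.05 -0.    0.02] op 21.8 q [ 0.42  0.98  0.08  1.75 -0.16  0.41 -1.57]
```

```bash
python3 -m inch '[[0,0,0,0,0,0],[0,0,0,0,0,0],[0,0,0,0,0,0],[0,0,0,0,0,0],[0,0,0,0,0,0]]' 8 30
python3 -m inch '[[0,-5,0,0,0,0],[0,-20,0,0,0,0],[0,-40,0,0,0,0],[0,-40,0,0,0,0],[0,-40,0,0,0,0],[0,-40,0,0,0,0],[0,-20,0,0,0,0],[0,0,0,0,0,0],[0,0,0,0,0,0]]'
python3 - <<'E'
from h import *
st();go([.606,.190,.22],-91.5)
d=snap('wrist');save(d,'w2',None,1.4);st()
E
```

```text
clock: 3.53
tool_pos: [0.521, -0.3122, 0.0178]
eef_rot: [0.327, -0.627, 0.627, -0.327]
contact_force: [-0.0, 1.1, 1.7]
opening: 0.152
clock: 4.28
tool_pos: [0.5207, -0.3121, 0.2229]
eef_rot: [0.327, -0.627, 0.627, -0.327]
contact_force: [0.0, 0.5, -4.3]
opening: 0.157
t 4.28 F [ 0.05  0.51 -4.32] M [ 0.15  0.08 -0.  ] op 13.8 q [ 0.38  0.69  0.14  1.65 -0.13  0.81 -1.6 ]
now [ 0.5207 -0.3121  0.2229] yaw -124.85 tooly [ 5.e-04 -3.e-04 -1.e+00] q7 -1.598
shift now-axes mm [-460.8    2.8 -216.9]  turn [-6.000e-04 -5.821e-01  1.000e-04]  shift after-turn axes [-504.2    2.9   72.1]
t 4.33 F [-0.51 -0.63 -4.91] M [ 0.14  0.05 -0.  ] op 13.4 q [ 0.38  0.69  0.14  1.65 -0.13  0.81 -1.6 ]
```

View pics/w2.png

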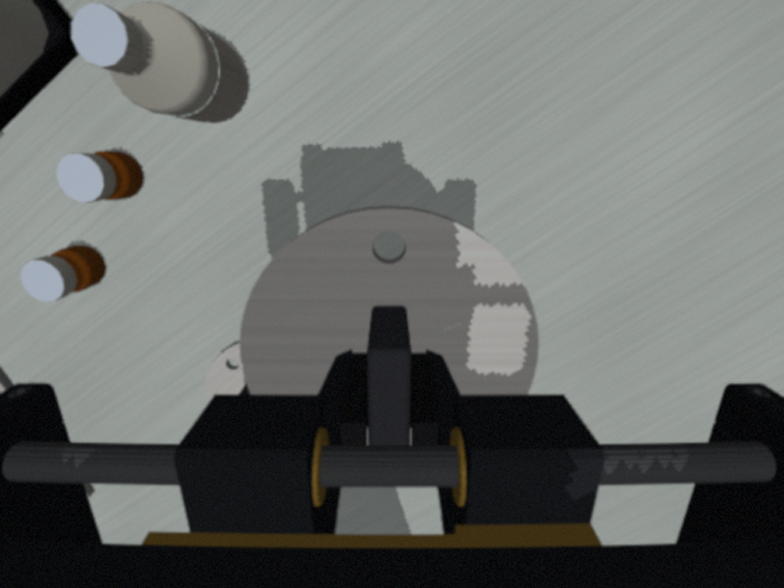

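The cover is held (about 4.5 N), with one hole visible at (389,247). I'll carry it over, short of the port, and look at the studs with the wrist camera.

```bash
python3 -m inch '[[0,0,0,0,-0.116,0],[0,0,0,0,-0.116,0],[0,0,0,0,-0.116,0],[0,0,0,0,-0.116,0],[0,0,0,0,-0.118,0]]'
python3 -m inch '[[-20,0,0,0,0,0],[-40,0,0,0,0,0],[-40,0,0,0,0,0],[-40,0,0,0,0,0],[-40,0,0,0,0,0],[-40,0,0,0,0,0],[-40,0,0,0,0,0],[-40,0,0,0,0,0],[-40,0,0,0,0,0],[-40,0,0,0,0,0],[-40,0,0,0,0,0],[-40,0,0,0,0,0]]'
python3 -m inch '[[-26,0,0,0,0,0],[-10,0,-8,0,0,0],[-8,0,-8,0,0,0],[0,0,0,0,0,0],[0,0,0,0,0,0]]'
python3 - <<'E'
from h import *
st();go([.606,.190,.22],-91.5)
d=snap('wrist');save(d,'w3',None,1.4);st()
E
```

```text
clock: 4.75
tool_pos: [0.5191, -0.3111, 0.2194]
eef_rot: [-0.496, 0.507, -0.503, 0.494]
contact_force: [-0.2, -0.6, -3.3]
opening: 0.152
clock: 5.75
tool_pos: [0.5308, 0.149, 0.2199]
eef_rot: [-0.495, 0.507, -0.506, 0.492]
contact_force: [0.8, 0.6, -3.5]
opening: 0.157
clock: 6.17
tool_pos: [0.5169, 0.1902, 0.2215]
eef_rot: [-0.495, 0.507, -0.507, 0.492]
contact_force: [1.0, -0.3, -4.8]
opening: 0.158
t 6.17 F [ 0.97 -0.28 -4.79] M [-0.06 -0.05 -0.  ] op 13.9 q [-0.47  0.61  0.05  1.82 -0.04  0.72 -1.99]
now [0.5169 0.1902 0.2215] yaw -91.54 tooly [-0.0029 -0.0025 -1.    ] q7 -1.992
shift now-axes mm [-2.2  1.3 89.1]  turn [ 0.0028 -0.0007  0.0026]  shift after-turn axes [-2.1  1.5 89.1]
t 6.22 F [ 0.07  0.02 -4.2 ] M [ 0.01 -0.02  0.01] op 13.6 q [-0.47  0.61  0.05  1.81 -0.04  0.72 -1.99]
```

View pics/w3.png

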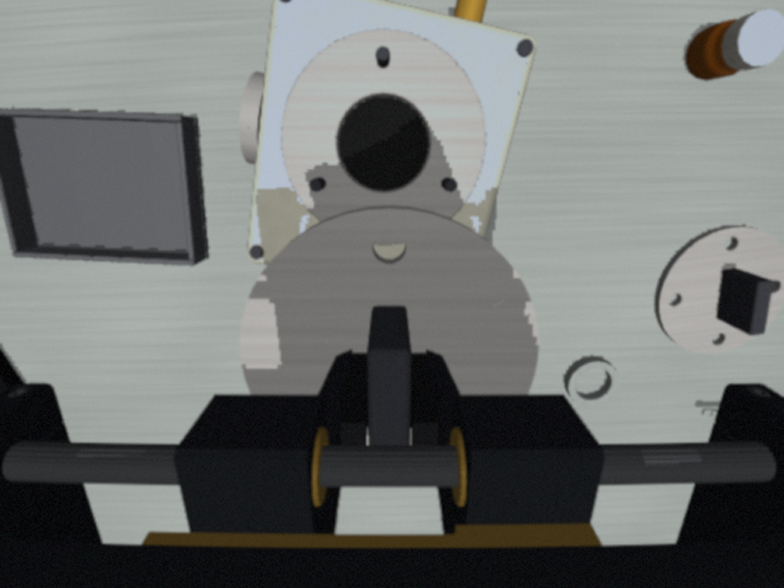

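All three studs are in view, at (383,55), (318,184) and (449,184), along with the plate's front hole at (389,247). I'll enlarge them.

```bash
python3 - <<'E'
from h import *
d=load('wrist');save(d,'w3a',(195,10,355,160),5)
save(d,'w3b',(235,140,325,200),8)
E
```

```text
(no output)
```

View pics/w3a.png

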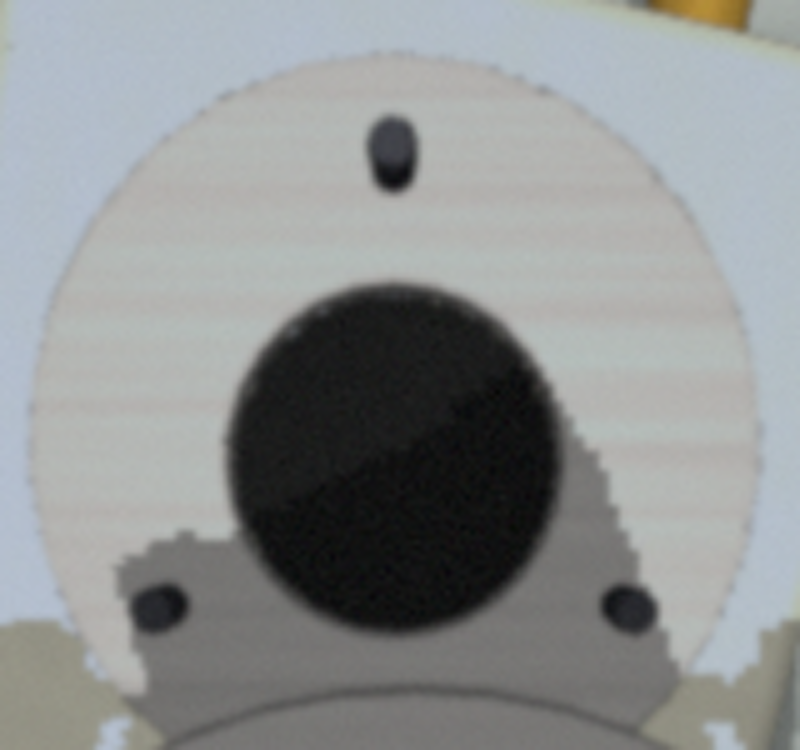

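View pics/w3b.png

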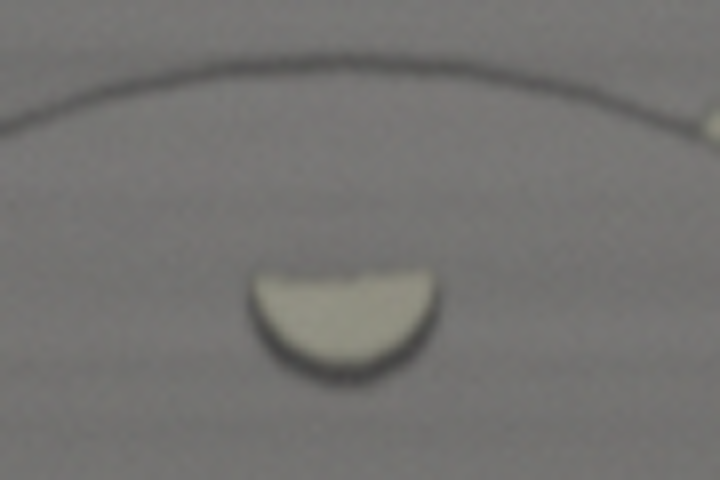

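```bash
python3 - <<'E'
from h import *
d=load('wrist');f=lambda u,v,s,x,y:((u+.5)/s-.5+x,(v+.5)/s-.5+y)
S=np.array([atz(d,*f(u,v,5,195,10),.109) for u,v in [(392,140),(154,610),(634,611)]]);m=S.mean(0)
print('studs',S.round(4),m.round(4),np.linalg.norm(S-m,axis=1),np.degrees(np.arctan2(*(S-m).T[1::-1])))
print('ring',atz(d,*f(395,410,5,195,10),.089))
s=r.get_state();Rm=R.from_quat(s['eef_rot']).as_matrix();z=s['tool_pos'][2]-.018
p=f(344,287,8,235,140);h=atz(d,*p,z+.008);hd=atd(d,*p);print('hole',h,hd,'plate depth pt',atd(d,*f(344,150,8,235,140)),z)
print('tool frame',(Rm.T@(h-s['tool_pos'])*1000).round(1))
rim=atz(d,*f(344,62,8,235,140),z+.004);print('rim',(Rm.T@(rim-s['tool_pos'])*1000).round(1))
# direct diff in-frame
c=h-48e-3*Rm[:,2];print('centre est',c, 'tcp',s['tool_pos'])
E
```

```text
studs [[0.6541 0.1901 0.109 ]
 [0.5836 0.233  0.109 ]
 [0.5812 0.1511 0.109 ]] [0.6063 0.1914 0.109 ] [0.04785917 0.04738415 0.04750944] [  -1.52733249  118.63098652 -121.94469172]
ring [0.6155082 0.1910463 0.089    ]
hole [0.56638263 0.18932227 0.21199541] [0.53695537 0.18962408 0.07491759] plate depth pt [0.57543184 0.18907366 0.21119984] 0.20399540610912054
tool frame [-1.2  9.9 48.5]
rim [-1.2 13.9 62.9]
centre est [0.51840232 0.1906955  0.21205726] tcp [0.51786776 0.18954917 0.22199541]
```

Cover and stud centres, measured in the same image, give a target TCP of (0.6058, 0.1902), and the yaw is already right. I'll go above the studs.

```bash
python3 -m inch '[[-1,0,15,0,0,0],[0,0,30,0,0,0],[0,0,30,0,0,0],[0,0,13,0,0,0],[0,20,0,0,0,0],[0,30,0,0,0,0],[0,25,0,0,0,0],[0,10,0,0,0,0],[0,0,0,0,0,0],[0,0,0,0,0,0],[0,0,0,0,0,0]]'
python3 - <<'E'
from h import *
st();go([.6058,.1902,.127],-91.6)
d=snap('scene');save(d,'s4',(295,140,425,300),4)
E
```

```text
clock: 7.13
tool_pos: [0.6077, 0.1903, 0.1393]
eef_rot: [0.492, -0.506, 0.507, -0.494]
contact_force: [0.0, 0.3, -2.8]
opening: 0.157
t 7.13 F [ 0.01  0.3  -2.81] M [0.02 0.05 0.01] op 13.8 q [-0.4   0.82  0.04  1.62 -0.04  0.69 -1.93]
now [0.6077 0.1903 0.1393] yaw -91.56 tooly [ 3.2e-03  6.0e-04 -1.0e+00] q7 -1.934
shift now-axes mm [ 0.1 12.3 -1.9]  turn [-0.0032  0.0007 -0.0007]  shift after-turn axes [ 0.1 12.3 -1.9]
```

View pics/s4.png

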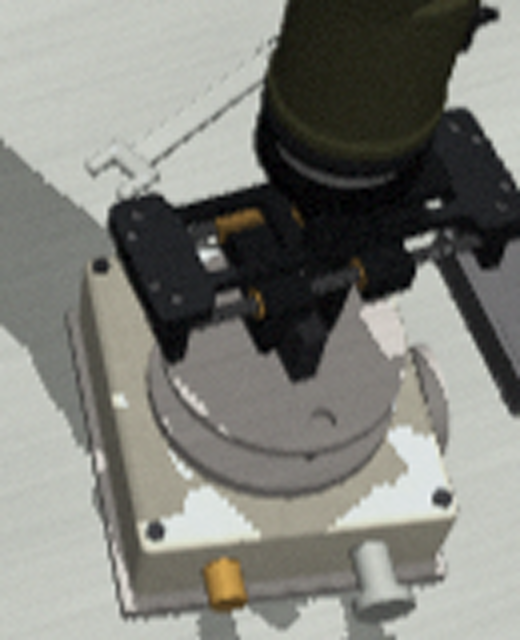

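The cover is hovering above the studs. I'll correct by 1.5–2 mm and let it down in small steps, watching the force.

```bash
python3 -m inch '[[0,1,-1.7,0,0,0],[0,2,0,-0.003,0,0],[0,2,0,0,0,0],[0,2,0,0,0,0],[0,2,0,0,0,0],[0,2,0,0,0,0],[0,1.5,0,0,0,0],[0,1,0,0,0,0],[0,0,0,0,0,0]]'
python3 - <<'E'
from h import *
st();go([.6058,.1902,.108],-91.6)
E
```

```text
clock: 7.93
tool_pos: [0.6042, 0.1907, 0.1239]
eef_rot: [-0.494, 0.507, -0.506, 0.493]
contact_force: [0.5, 0.5, -4.4]
opening: 0.157
t 7.93 F [ 0.51  0.55 -4.39] M [0.08 0.04 0.  ] op 13.8 q [-0.4   0.84  0.04  1.64 -0.05  0.67 -1.93]
now [0.6042 0.1907 0.1239] yaw -91.5 tooly [-3.5e-03 -2.0e-04 -1.0e+00] q7 -1.934
shift now-axes mm [ 0.4 15.9  1.6]  turn [0.0035 0.0018 0.0003]  shift after-turn axes [ 0.4 15.9  1.6]
```

```bash
python3 -m inch '[[0,2,0,0,0,0],[0,2,0,0,0,0],[0,0,0,0,0,0]]'
python3 - <<'E'
from h import *
st();go([.6058,.1902,.107],-91.6)
E
python3 -m inch '[[0,2,0,0,0,0],[0,2,0,0,0,0],[0,0,0,0,0,0]]'
python3 - <<'E'
from h import *
st();go([.6058,.1902,.107],-91.6)
E
```

```text
clock: 8.18
tool_pos: [0.6041, 0.1906, 0.1198]
eef_rot: [-0.494, 0.507, -0.506, 0.492]
contact_force: [-0.2, -0.0, -4.1]
opening: 0.153
t 8.18 F [-0.21 -0.01 -4.09] M [-0.01  0.05 -0.02] op 13.5 q [-0.4   0.85  0.04  1.64 -0.05  0.66 -1.93]
now [0.6041 0.1906 0.1198] yaw -91.5 tooly [-3.6e-03 -2.0e-04 -1.0e+00] q7 -1.934
shift now-axes mm [ 0.4 12.8  1.7]  turn [0.0036 0.0017 0.0003]  shift after-turn axes [ 0.4 12.8  1.7]
clock: 8.43
tool_pos: [0.6041, 0.1906, 0.1157]
eef_rot: [-0.494, 0.507, -0.506, 0.492]
contact_force: [-0.4, 0.2, -5.0]
opening: 0.159
t 8.43 F [-0.37  0.23 -4.97] M [0.02 0.03 0.02] op 14.0 q [-0.4   0.86  0.04  1.64 -0.05  0.65 -1.93]
now [0.6041 0.1906 0.1157] yaw -91.5 tooly [-3.7e-03 -3.0e-04 -1.0e+00] q7 -1.934
shift now-axes mm [0.4 8.7 1.8]  turn [0.0037 0.0018 0.0004]  shift after-turn axes [0.4 8.7 1.7]
```

No contact force, and the underside is now about 11 mm below the tips. I'll level it slightly, shift 0.8 mm and continue.

```bash
python3 -m inch '[[0,1,0.8,0.003,0,0],[0,2,0,0,0,0],[0,1.5,0,0,0,0],[0,0,0,0,0,0],[0,0,0,0,0,0]]'
python3 - <<'E'
from h import *
st();go([.6058,.1902,.107],-91.6)
E
python3 -m inch '[[0,1,0,0,0,0],[0,1,0,0,0,0],[0,1,0,0,0,0],[0,0,0,0,0,0],[0,0,0,0,0,0]]'
python3 - <<'E'
from h import *
st();go([.6058,.1902,.107],-91.6)
E
```

```text
clock: 8.85
tool_pos: [0.6051, 0.1907, 0.1116]
eef_rot: [-0.494, 0.507, -0.506, 0.493]
contact_force: [-0.1, 0.5, -3.0]
opening: 0.156
t 8.85 F [-0.07  0.46 -3.02] M [ 0.03 -0.04  0.07] op 13.7 q [-0.4   0.86  0.04  1.64 -0.05  0.64 -1.93]
now [0.6051 0.1907 0.1116] yaw -91.5 tooly [-2.e-04 -2.e-04 -1.e+00] q7 -1.935
shift now-axes mm [0.4 4.6 0.7]  turn [0.0002 0.0018 0.0002]  shift after-turn axes [0.4 4.6 0.7]
clock: 9.27
tool_pos: [0.6051, 0.1907, 0.1086]
eef_rot: [-0.493, 0.506, -0.506, 0.493]
contact_force: [-0.2, 0.1, -3.8]
opening: 0.156
t 9.27 F [-0.17  0.1  -3.8 ] M [ 0.09 -0.01  0.02] op 13.7 q [-0.4   0.87  0.04  1.64 -0.05  0.63 -1.93]
now [0.6051 0.1907 0.1086] yaw -91.5 tooly [-1.e-04 -1.e-04 -1.e+00] q7 -1.935
shift now-axes mm [0.5 1.6 0.7]  turn [0.0001 0.0018 0.0001]  shift after-turn axes [0.5 1.6 0.7]
```

```bash
python3 -m inch '[[0,0.7,0,0,0,0],[0,0.7,0,0,0,0],[0,0,0,0,0,0],[0,0,0,0,0,0]]'
python3 -m inch '[[0,0.5,0,0,0,0],[0,0,0,0,0,0],[0,0,0,0,0,0]]'
python3 - <<'E'
from h import *
st();go([.6058,.1902,.107],-91.6)
E
```

```text
clock: 9.6
tool_pos: [0.6052, 0.1907, 0.1073]
eef_rot: [0.493, -0.506, 0.507, -0.493]
contact_force: [0.7, 0.0, -3.8]
opening: 0.158
clock: 9.85
tool_pos: [0.6053, 0.1907, 0.1068]
eef_rot: [0.493, -0.506, 0.507, -0.493]
contact_force: [0.8, -0.1, -3.1]
opening: 0.157
t 9.85 F [ 0.81 -0.09 -3.13] M [ 0.07  0.01 -0.03] op 13.8 q [-0.4   0.87  0.04  1.65 -0.05  0.63 -1.93]
now [0.6053 0.1907 0.1068] yaw -91.5 tooly [ 2.e-04 -0.e+00 -1.e+00] q7 -1.934
shift now-axes mm [ 0.5 -0.2  0.5]  turn [-0.0002  0.0017 -0.    ]  shift after-turn axes [ 0.5 -0.2  0.6]
```

```bash
python3 -m inch '[[0,0.5,0,0,0,0],[0,0.5,0,0,0,0],[0,0,0,0,0,0],[0,0,0,0,0,0]]'
python3 -m inch '[[0,0.5,0,0,0,0],[0,0,0,0,0,0],[0,0,0,0,0,0]]'
python3 - <<'E'
from h import *
st();go([.6058,.1902,.107],-91.6)
E
```

```text
clock: 10.18
tool_pos: [0.6053, 0.1907, 0.1068]
eef_rot: [0.493, -0.506, 0.507, -0.494]
contact_force: [-2.3, -0.3, 6.3]
opening: 0.158
clock: 10.43
tool_pos: [0.6053, 0.1907, 0.1068]
eef_rot: [0.493, -0.506, 0.507, -0.494]
contact_force: [-2.5, -0.6, 9.1]
opening: 0.157
t 10.43 F [-2.5  -0.59  9.13] M [-0.19  0.76  0.03] op 13.9 q [-0.4   0.87  0.04  1.65 -0.05  0.63 -1.93]
now [0.6053 0.1907 0.1068] yaw -91.51 tooly [ 6.e-04  3.e-04 -1.e+00] q7 -1.934
shift now-axes mm [ 0.5 -0.2  0.5]  turn [-0.0006  0.0017 -0.0003]  shift after-turn axes [ 0.5 -0.2  0.5]
```

Contact is at TCP z 0.1068, so the underside is at 0.0888, which is the seat (89 mm), with only about 13 N. I'll ease off, open the fingers and retreat upward.

```bash
python3 -m inch '[[0,-1,0,0,0,0],[0,0,0,0,0,0],[0,0,0,0,0,0],[0,0,0,0,0,0],[0,0,0,0,0,0]]' 50
python3 -m inch '[[0,-5,0,0,0,0],[0,-20,0,0,0,0],[0,-30,0,0,0,0],[0,-35,0,0,0,0],[0,-20,0,0,0,0],[0,0,-40,0,0,0],[0,0,-40,0,0,0],[0,0,-30,0,0,0],[0,0,0,0,0,0],[0,0,0,0,0,0]]'
python3 - <<'E'
from h import *
st();go([.6058,.1902,.107],-91.6)
d=snap('wrist');save(d,'w5',(160,0,400,240),3)
d=snap('top');save(d,'t5',(180,130,290,240),6)
d=snap('scene');save(d,'s5',(295,140,425,300),4)
E
```

```text
clock: 10.85
tool_pos: [0.6053, 0.1907, 0.1061]
eef_rot: [0.493, -0.506, 0.507, -0.493]
contact_force: [-0.9, -0.1, -0.0]
opening: 0.512
clock: 11.68
tool_pos: [0.494, 0.1939, 0.2169]
eef_rot: [-0.494, 0.506, -0.506, 0.494]
contact_force: [0.0, -0.9, 0.7]
opening: 0.57
t 11.68 F [ 0.05 -0.92  0.7 ] M [ 0.05 -0.05  0.03] op 50.2 q [-0.49  0.6   0.05  1.88 -0.05  0.67 -2.01]
now [0.494  0.1939 0.2169] yaw -91.4 tooly [-3.e-04  1.e-04 -1.e+00] q7 -2.01
shift now-axes mm [  1.  109.9 111.9]  turn [ 0.0004  0.0035 -0.0001]  shift after-turn axes [  0.6 109.9 111.9]
```

View pics/w5.png

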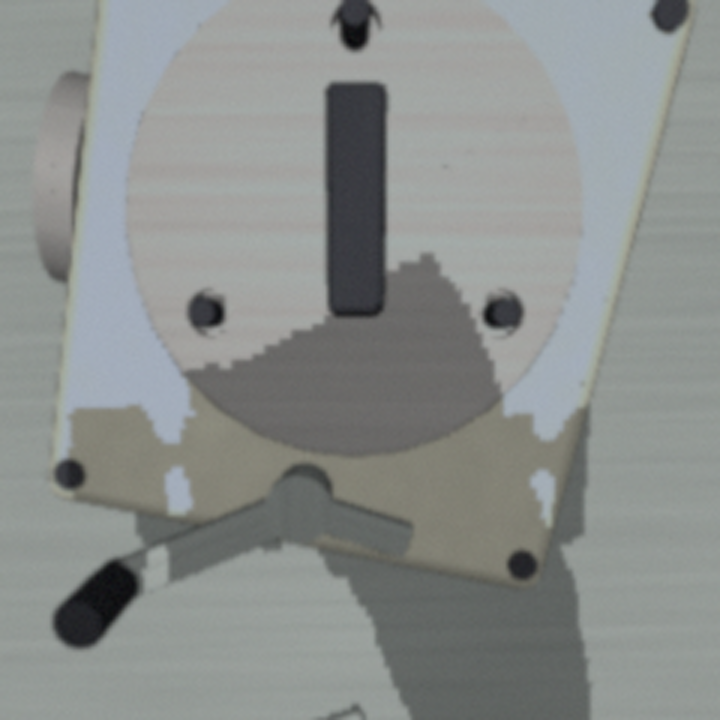

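View pics/s5.png

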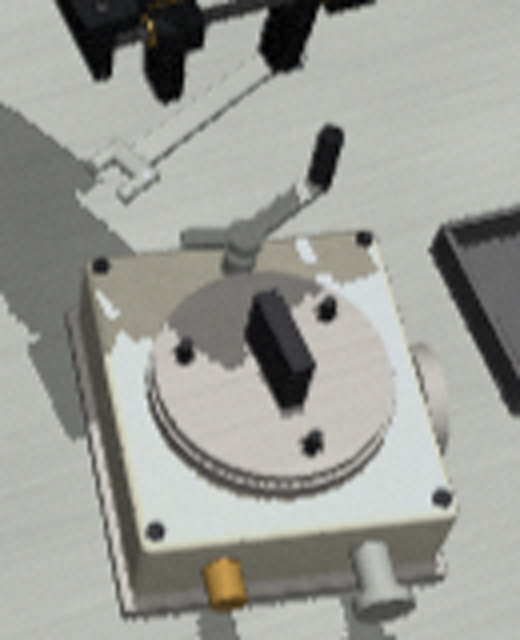

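View pics/t5.png

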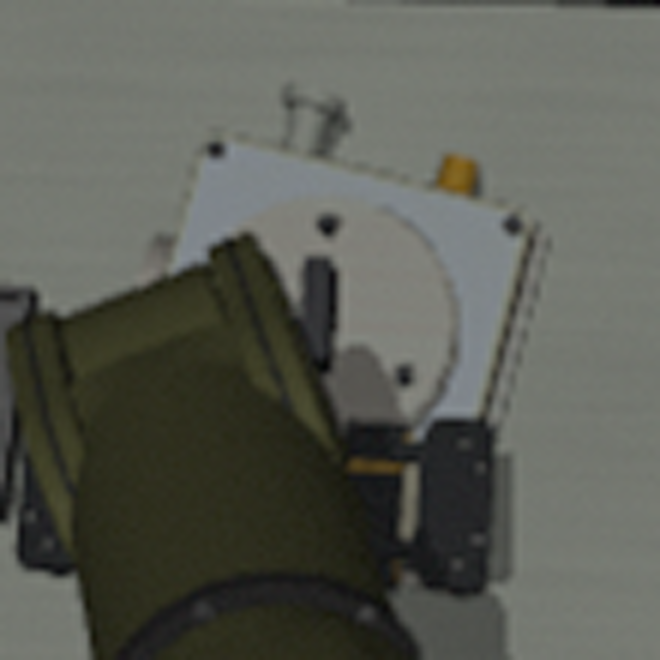

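The cover is home: the studs stand up through all three holes and it lies flat on the ring. Next I'll locate the pivot (300,497) and peg top (78,622) in the wrist picture.

```bash
python3 - <<'E'
from h import *
d=load('wrist');f=lambda u,v:((u+.5)/3-.5+160,(v+.5)/3-.5)
for p in [(220,200),(450,200),(300,120),(250,380),(440,380)]: print('cover top',atd(d,*f(*p)).round(4))
a=atz(d,*f(78,624),.148);b=atz(d,*f(300,500),.108);print('peg',a,'pivot',b,np.linalg.norm((a-b)[:2]),np.degrees(np.arctan2(*(a-b)[1::-1])))
C=np.array([.606,.1905]);B=np.array([atz(d,*f(u,v),.075)[:2] for u,v in [(69,473),(522,565)]]);e=B[0]-B[1];ang=np.degrees(np.arctan2(e[1],e[0]))-90;print('chamber x ang',ang)
x=np.array([np.cos(np.radians(ang)),np.sin(np.radians(ang))]);P=C-.08*x;print('pivot pred',P)
s=load('scene')
t=atz(s,*((331.5/4-.5+295),(134.5/4-.5+140)),.148);print('scene peg',t)
for P0 in (P,b[:2]):
  t2=np.degrees(np.arctan2(*(a[:2]-P0)[::-1]));print('peg ang',t2,'final',ang+220, 'rad now',1.9-np.radians(ang+220-t2))
E
```

```text
cover top [0.6128 0.2283 0.0958]
cover top [0.6112 0.1648 0.0959]
cover top [0.6319 0.2053 0.097 ]
cover top [0.5644 0.2227 0.0974]
cover top [0.563  0.1674 0.0964]
peg [0.5074221  0.26490173 0.148     ] pivot [0.53080323 0.20899395 0.108     ] 0.06059996998363609 112.69511339356627
chamber x ang -13.132171493127402
pivot pred [0.52809212 0.20867585]
scene peg [0.50845843 0.26314601 0.148     ]
peg ang 110.1846707204443 final 206.8678285068726 rad now 0.2125605654016336
peg ang 112.69511339356627 final 206.8678285068726 rad now 0.25637605573017974
```

Cover top reads about 97 mm, so it is seated. The keeper is at about 0.23 rad, with the peg at (0.507, 0.2645) and the pivot at (0.529, 0.2085). I'll turn the jaws tangential to the peg's arc (yaw 21.5°) and cage the peg.

```bash
python3 -m inch '[[0,0,0,0,-0.123,0],[0,0,0,0,-0.123,0],[0,0,0,0,-0.123,0],[0,0,0,0,-0.123,0],[0,0,0,0,-0.123,0],[0,0,0,0,-0.123,0],[0,0,0,0,-0.123,0],[0,0,0,0,-0.123,0],[0,0,0,0,-0.123,0],[0,0,0,0,-0.123,0],[0,0,0,0,-0.123,0],[0,0,0,0,-0.123,0]]' 40 5
python3 -m inch '[[0,0,0,0,-0.123,0],[0,0,0,0,-0.123,0],[0,0,0,0,-0.123,0],[0,0,0,0,-0.123,0],[0,0,0,0,0,0],[0,0,0,0,0,0]]'
python3 - <<'E'
from h import *
st();go([.5073,.2645,.17],21.5)
E
```

```text
clock: 12.83
tool_pos: [0.4969, 0.1932, 0.2161]
eef_rot: [-0.706, 0.041, -0.042, 0.706]
contact_force: [-0.7, 0.2, 0.7]
opening: 0.453
clock: 13.33
tool_pos: [0.4964, 0.1932, 0.216]
eef_rot: [-0.695, -0.129, 0.128, 0.696]
contact_force: [0.1, 0.2, 0.7]
opening: 0.452
t 13.33 F [0.15 0.23 0.67] M [-0.05 -0.07  0.04] op 39.8 q [-0.13  0.64 -0.54  1.86  0.45  0.77 -0.55]
now [0.4964 0.1932 0.216 ] yaw 20.94 tooly [ 2.e-04  6.e-04 -1.e+00] q7 -0.549
shift now-axes mm [35.7 46.1 62.7]  turn [-0.0005 -0.0097  0.0004]  shift after-turn axes [36.3 46.  62.3]
```

```bash
python3 -m inch '[[18,0,31,0,-0.01,0],[18,0,31,0,0,0],[0,20,0,0,0,0],[0,20,0,0,0,0],[0,0,0,0,0,0],[0,0,0,0,0,0]]'
python3 - <<'E'
from h import *
st();go([.5073,.2645,.12],21.5)
d=snap('wrist');save(d,'w6',None,1.4)
d=snap('scene');save(d,'s6',(295,80,425,240),4)
E
```

```text
clock: 13.83
tool_pos: [0.5058, 0.2638, 0.1756]
eef_rot: [0.695, 0.132, -0.134, -0.694]
contact_force: [-0.0, 0.8, 0.1]
opening: 0.452
t 13.83 F [-0.05  0.85  0.12] M [-0.06 -0.11  0.03] op 39.9 q [-0.27  0.74 -0.5   1.78  0.49  0.75 -0.65]
now [0.5058 0.2638 0.1756] yaw 21.69 tooly [-0.0015 -0.0017 -1.    ] q7 -0.65
shift now-axes mm [ 1.7 55.6  0.1]  turn [ 0.0011  0.0033 -0.0021]  shift after-turn axes [ 1.6 55.6  0.1]
```

View pics/w6.png

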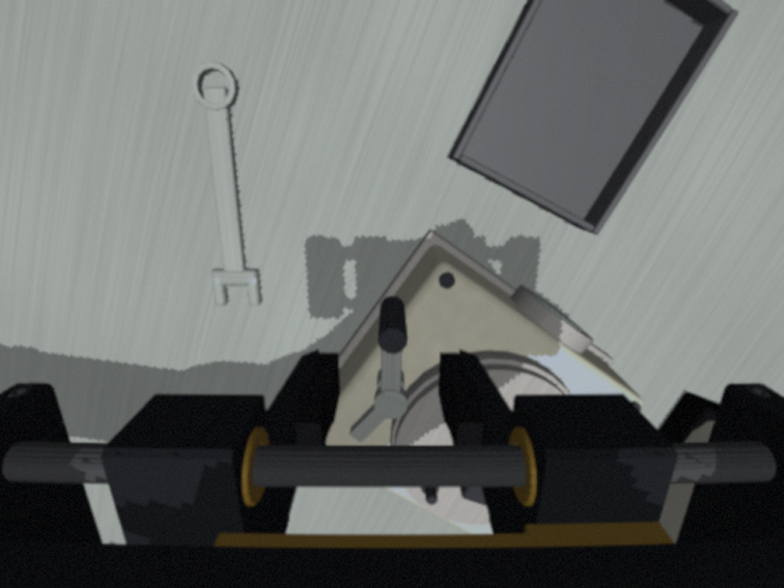

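View pics/s6.png

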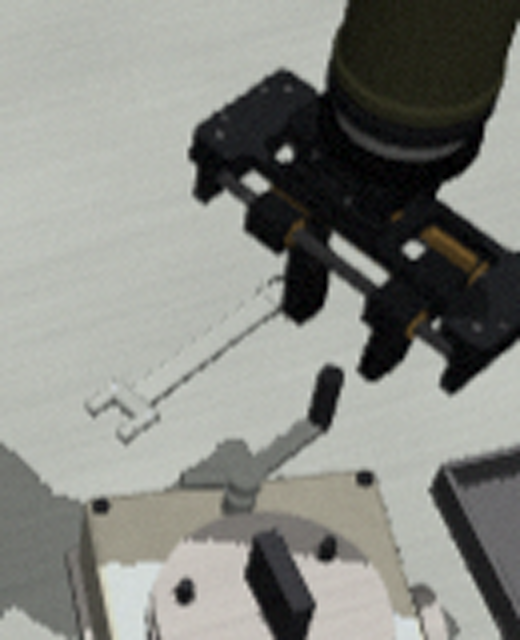

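```bash
python3 - <<'E'
from h import *
d=load('wrist');p=atz(d,(393.5)/1.4-.5,(339)/1.4-.5,.148);print(p);b=atz(d,(390)/1.4-.5,(405)/1.4-.5,.108);print(b)
go([p[0],p[1],.12])
E
```

```text
[0.50650001 0.26717221 0.148     ]
[0.52798361 0.20872807 0.108     ]
now [0.5067 0.2645 0.1772] yaw 21.71 tooly [ 1.3e-03  5.0e-04 -1.0e+00] q7 -0.649
shift now-axes mm [ 0.7 57.2  2.6]  turn [0. 0. 0.]  shift after-turn axes [ 0.7 57.2  2.6]
```

```bash
python3 -m inch '[[1,20,1.5,0,0,0],[0,20,0,0,0,0],[0,15,0,0,0,0],[0,0,0,0,0,0]]'
python3 -m inch '[[0,0,0,0,0,0],[0,0,0,0,0,0],[0,0,0,0,0,0],[0,0,0,0,0,0],[0,0,0,0,0,0]]' 18 5
python3 - <<'E'
from h import *
st();go([.5065,.266,.121],21.5)
d=snap('wrist');save(d,'w7',(180,180,380,330),4)
E
```

```text
clock: 14.27
tool_pos: [0.5058, 0.265, 0.12]
eef_rot: [0.695, 0.133, -0.134, -0.694]
contact_force: [0.5, 0.1, -0.6]
opening: 0.457
clock: 14.68
tool_pos: [0.5068, 0.2664, 0.1221]
eef_rot: [-0.694, -0.134, 0.133, 0.694]
contact_force: [0.1, -0.3, -0.6]
opening: 0.204
t 14.68 F [ 0.13 -0.27 -0.6 ] M [-0.02 -0.12 -0.  ] op 18.0 q [-0.31  0.81 -0.44  1.82  0.55  0.63 -0.7 ]
now [0.5068 0.2664 0.1221] yaw 21.81 tooly [ 1.3e-03  7.0e-04 -1.0e+00] q7 -0.704
shift now-axes mm [-0.4  1.1 -0.3]  turn [-0.0002  0.0054  0.0015]  shift after-turn axes [-0.4  1.1 -0.3]
```

View pics/w7.png

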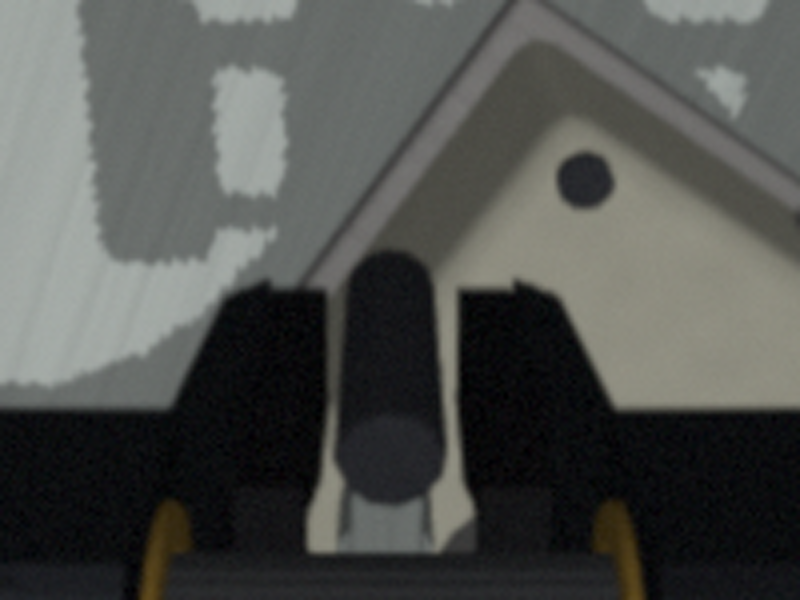

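The peg is caged between the pads with about 2 mm clearance. I'll swing it counter-clockwise along the 60 mm arc, turning with it.

```bash
python3 -m inch '[[-6,0,-0.3,0,-0.1,0],[-6,0,-0.3,0,-0.1,0],[-6,0,-0.3,0,-0.1,0],[-6,0,-0.3,0,-0.1,0],[-6,0,-0.3,0,-0.1,0],[-6,0,-0.3,0,-0.1,0],[0,0,0,0,0,0]]'
python3 - <<'E'
from h import *
s=st();go([.5065,.266,.121]);v=s['tool_pos'][:2]-[.529,.2085];print(np.linalg.norm(v),np.degrees(np.arctan2(v[1],v[0])))
d=snap('wrist');save(d,'w8',(180,180,380,330),4)
E
```

```text
clock: 15.32
tool_pos: [0.4783, 0.2434, 0.1215]
eef_rot: [-0.623, -0.334, 0.334, 0.623]
contact_force: [-0.4, -0.6, -0.5]
opening: 0.205
t 15.32 F [-0.39 -0.64 -0.52] M [-0.03 -0.15  0.02] op 18.0 q [-0.21  0.81 -0.59  1.92  0.74  0.64 -0.29]
now [0.4783 0.2434 0.1215] yaw 56.35 tooly [-4.e-04  2.e-04 -1.e+00] q7 -0.289
shift now-axes mm [ 34.4   0.5 -11. ]  turn [0. 0. 0.]  shift after-turn axes [ 34.4   0.5 -11. ]
0.06158506404060696 145.44245547807162
```

View pics/w8.png

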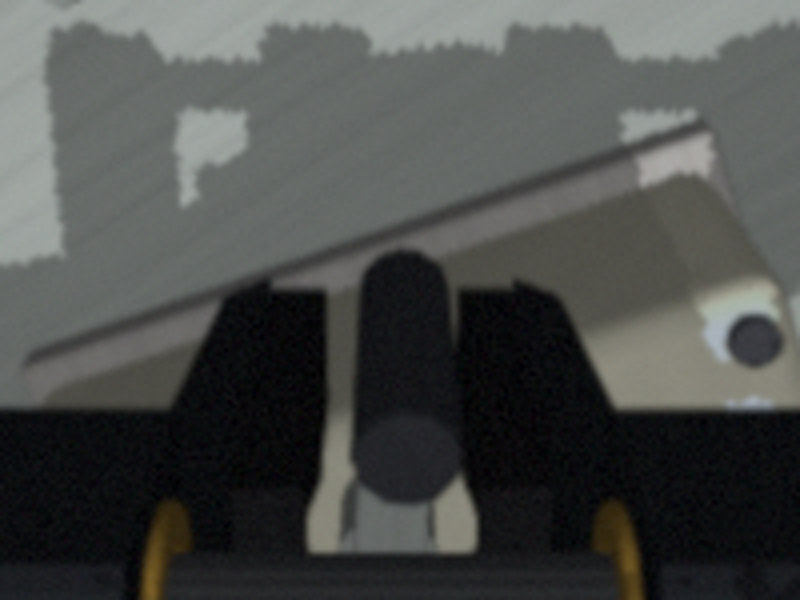

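The peg follows on the right pad, so I'll continue.

```bash
python3 -m inch '[[-6,0,-0.3,0,-0.1,0],[-6,0,-0.3,0,-0.1,0],[-6,0,-0.3,0,-0.1,0],[-6,0,-0.3,0,-0.1,0],[-6,0,-0.3,0,-0.1,0],[-6,0,-0.3,0,-0.1,0],[-6,0,-0.3,0,-0.1,0],[-6,0,-0.3,0,-0.1,0],[-6,0,-0.3,0,-0.1,0],[-6,0,-0.3,0,-0.1,0],[-3,0,-0.1,0,-0.05,0],[0,0,0,0,0,0]]'
python3 - <<'E'
from h import *
s=st();go([.5065,.266,.121]);v=s['tool_pos'][:2]-[.529,.2085];print(np.linalg.norm(v),np.degrees(np.arctan2(v[1],v[0])))
d=snap('wrist');save(d,'w9',None,1.4)
d=snap('scene');save(d,'s9',(295,140,425,300),4)
E
```

```text
clock: 16.37
tool_pos: [0.4751, 0.1831, 0.1211]
eef_rot: [-0.374, -0.6, 0.601, 0.374]
contact_force: [0.3, 0.5, -0.8]
opening: 0.203
t 16.37 F [ 0.31  0.49 -0.76] M [ 0.1  -0.09 -0.04] op 17.9 q [ 0.03  0.86 -0.84  2.    0.97  0.75  0.61]
now [0.4751 0.1831 0.1211] yaw 116.2 tooly [-6.e-04 -6.e-04 -1.e+00] q7 0.61
shift now-axes mm [ 60.6  -0.  -64.8]  turn [0. 0. 0.]  shift after-turn axes [ 60.6  -0.  -64.8]
0.05959265184940629 -154.73279378235372
```

View pics/w9.png

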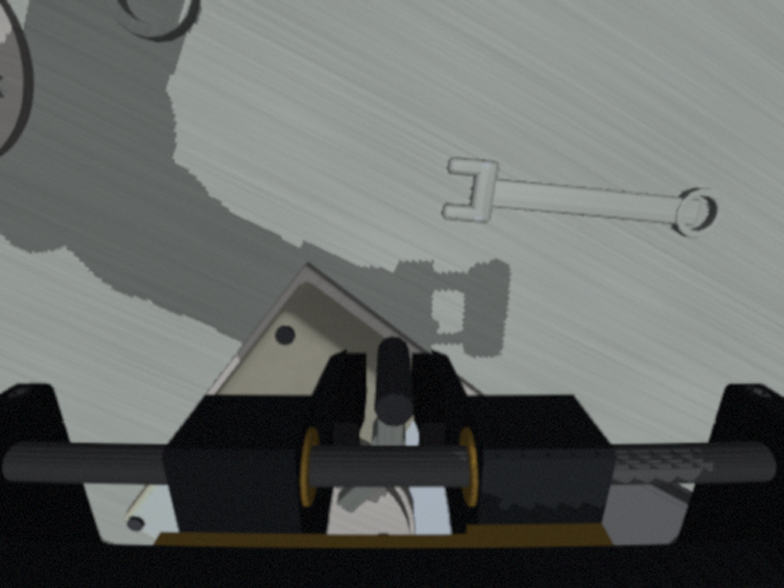

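View pics/s9.png

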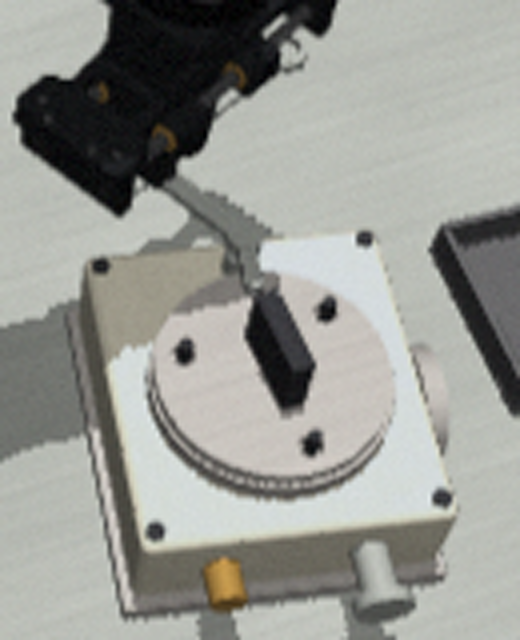

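The nose is over the rim at about 1.84 rad. I'll feel for the stop with small steps.

```bash
python3 -m inch '[[-1.5,0,0,0,-0.025,0],[-1.5,0,0,0,-0.025,0],[0,0,0,0,0,0],[0,0,0,0,0,0]]'
python3 -m inch '[[-1,0,0,0,-0.017,0],[0,0,0,0,0,0],[0,0,0,0,0,0]]'
python3 - <<'E'
from h import *
s=st();v=s['tool_pos'][:2]-[.529,.2085];print(np.linalg.norm(v),np.degrees(np.arctan2(v[1],v[0])))
E
```

```text
clock: 16.8
tool_pos: [0.4763, 0.1812, 0.1213]
eef_rot: [0.358, 0.61, -0.61, -0.358]
contact_force: [0.1, 1.0, 0.9]
opening: 0.203
clock: 17.05
tool_pos: [0.4768, 0.1803, 0.1214]
eef_rot: [0.353, 0.613, -0.613, -0.352]
contact_force: [-0.2, 0.7, 0.4]
opening: 0.203
t 17.05 F [-0.21  0.71  0.41] M [ 0.24 -0.12  0.03] op 17.9 q [ 0.04  0.87 -0.86  1.99  0.98  0.76  0.68]
0.05934036737919748 -151.64283476248627
```

```bash
python3 -m inch '[[-1,0,0,0,-0.017,0],[0,0,0,0,0,0],[0,0,0,0,0,0]]'
python3 -m inch '[[-1,0,0,0,-0.017,0],[0,0,0,0,0,0],[0,0,0,0,0,0]]'
python3 -m inch '[[-1,0,0,0,-0.017,0],[0,0,0,0,0,0],[0,0,0,0,0,0]]'
python3 - <<'E'
from h import *
s=st();v=s['tool_pos'][:2]-[.529,.2085];print(np.linalg.norm(v),np.degrees(np.arctan2(v[1],v[0])))
E
```

```text
clock: 17.3
tool_pos: [0.4772, 0.1793, 0.1213]
eef_rot: [-0.347, -0.616, 0.616, 0.347]
contact_force: [-0.6, -0.1, 0.2]
opening: 0.208
clock: 17.55
tool_pos: [0.4777, 0.1783, 0.1213]
eef_rot: [-0.342, -0.619, 0.619, 0.342]
contact_force: [-0.3, 0.9, 0.4]
opening: 0.208
clock: 17.8
tool_pos: [0.4781, 0.1778, 0.1213]
eef_rot: [0.337, 0.622, -0.622, -0.337]
contact_force: [-0.4, 1.3, 0.3]
opening: 0.205
t 17.8 F [-0.44  1.31  0.33] M [ 0.39 -0.04 -0.02] op 18.1 q [ 0.06  0.87 -0.87  1.99  0.99  0.77  0.73]
0.059424372739405124 -148.8746898604851
```

The stop can be felt: the last step moved only half its command and the moment rose. I'll back off inside the gap, open and lift straight off.

```bash
python3 -m inch '[[1.5,0,0,0,0,0],[0,0,0,0,0,0],[0,0,0,0,0,0],[0,0,0,0,0,0],[0,0,0,0,0,0]]' 40
python3 -m inch '[[0,-15,0,0,0,0],[0,-30,0,0,0,0],[0,-40,0,0,0,0],[0,-40,0,0,0,0],[0,-20,0,0,0,0],[0,0,30,0,0,0],[0,0,30,0,0,0],[0,0,20,0,0,0],[0,0,0,0,0,0],[0,0,0,0,0,0]]'
python3 - <<'E'
from h import *
s=st();print(s['tool_pos'])
d=snap('scene');save(d,'sA',None,1.4);save(d,'sAc',(295,140,425,300),4)
d=snap('top');save(d,'tA',(180,130,290,240),6);save(d,'tAf',None,1.4)
E
```

```text
clock: 18.22
tool_pos: [0.4774, 0.1787, 0.1213]
eef_rot: [-0.337, -0.622, 0.622, 0.337]
contact_force: [0.6, 0.5, -0.7]
opening: 0.452
clock: 19.05
tool_pos: [0.4101, 0.1344, 0.2665]
eef_rot: [-0.337, -0.621, 0.622, 0.336]
contact_force: [0.1, 0.7, -0.3]
opening: 0.455
t 19.05 F [ 0.12  0.69 -0.32] M [ 0.06 -0.17 -0.02] op 40.1 q [ 0.28  0.59 -1.1   2.06  0.67  0.92  0.95]
[0.41013826 0.13435814 0.26647276]
```

View pics/sA.png

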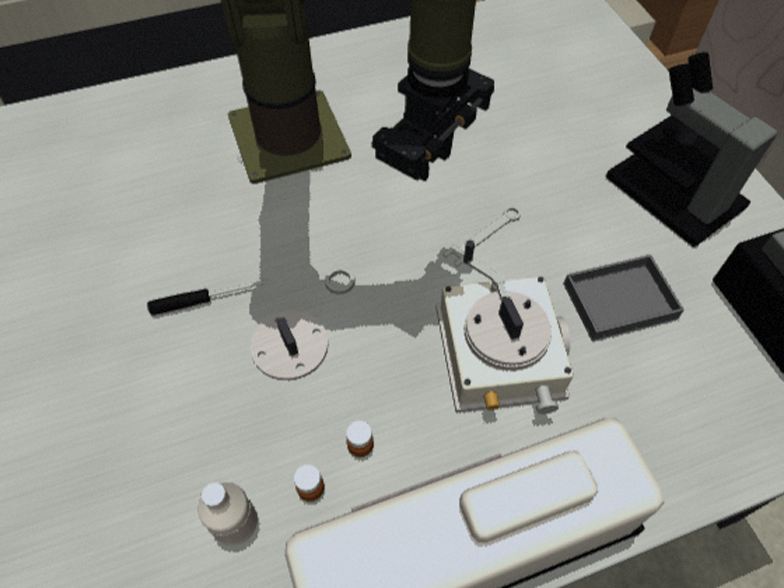

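View pics/sAc.png

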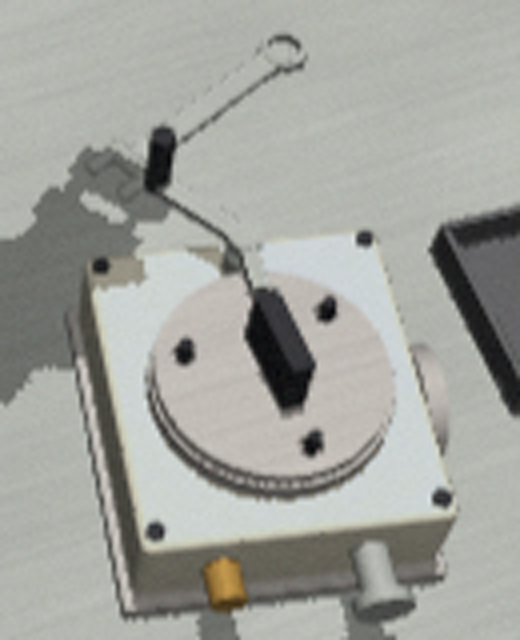

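View pics/tA.png

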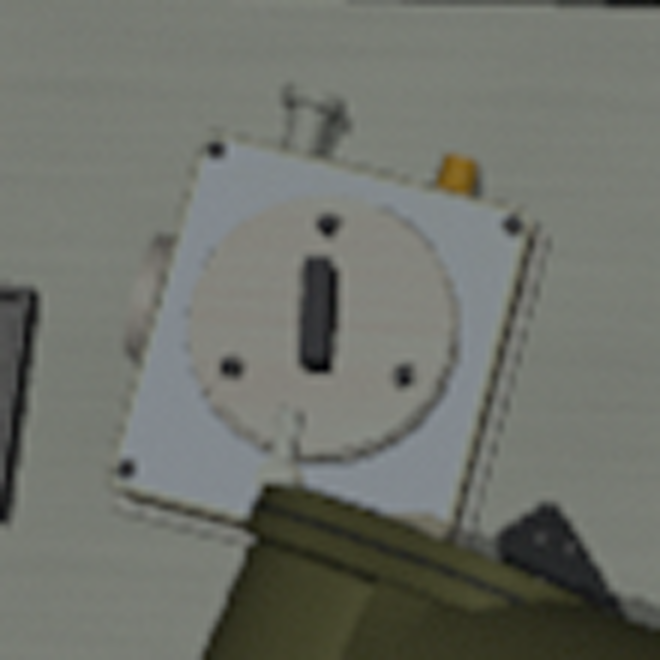

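```bash
python3 - <<'E'
from h import *
d=load('scene');f=lambda u,v:((u+.5)/4-.5+295,(v+.5)/4-.5+140)
p=atz(d,*f(163,136),.148);v=p[:2]-[.5305,.2085];a=np.degrees(np.arctan2(v[1],v[0]))%360;print('peg',p,np.linalg.norm(v),a,'keeper',1.9-np.radians(206.9-a))
for q in [(200,400),(350,360),(260,460)]: print(atd(d,*f(*q)))
t=load('top');g=lambda u,v:((u+.5)/6-.5+180,(v+.5)/6-.5+130)
n=atz(t,*g(290,408),.108);print('nose tip',n)
E
```

```text
peg [0.47859621 0.1771301  0.148     ] 0.06064712149796934 211.14815765972682 keeper 1.9741443383060497
[0.6103683  0.14594672 0.0967802 ]
[0.61446516 0.2319647  0.09453091]
[0.65213117 0.16137068 0.09394603]
nose tip [0.56163155 0.2021615  0.108     ]
```

The keeper measures at its stop (1.97 ± 0.05, stop 1.95). The nose tip is about 46 mm from the ring's centre, over the 63 mm rim. The bystanders look unmoved, so I'm handing in.

```bash
python3 -c "
from plant import r
print(r.finish_job())"
```

```text
the job is handed in; nothing more can be done
None
```

The chamber is closed: the three-hole cover is fully home on its seat and the keeper is swung in to its stop. I handed the job in at about 19 s of the 67 s allowed.

- **Cover:** I lined it up with the studs by the wrist camera and let it down in small steps. There was no contact force until it met the seat with the underside at 88.8 mm (seat 89 mm), pressing about 13 N. Afterwards the wrist camera's depth put the cover's top at 96–97 mm, where 97 is fully seated. All three studs showed through its holes.
- **Keeper:** I guided the peg loosely between the fingers until I felt the stop. The last picture puts the keeper at about 1.97 rad. That is slightly past the 1.95 stop, so it is within measurement error. The nose tip is about 46 mm from the ring's centre, over the cover's rim.
- **Other objects:** the four-hole cover and everything else looked unmoved in the final scene picture. The gripper was well clear and touching nothing.
- **Disagreements:** depth at two cover points in the last scene view read 94–94.5 mm, against 97 mm expected. I put this down to that camera's error, because the third point in the same view read 96.8 mm. The pivot position also differed by about 2 mm between views.

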